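# Free a sagging barrel bolt and hold the cage gate ajar

## Task

The gate of the mesh tin cage is held shut by a worn barrel bolt whose nose has sagged behind the bent-up lip of its keeper. By its red knob, lift the bolt over the lip while drawing it back as far as it goes, without forcing it against the keeper, then pull the gate ajar until there is a gap of about 80 mm between its free edge and the post. Finish while still holding the gate still at that gap against its closing spring, with the bolt left drawn and without disturbing the screwdriver, mug and jar.

Things in the scene. Friction and masses are not known exactly. Their poses are not given: they have to be found in the camera images.
- cage: grey steel mesh cage fixed to the table, 310 wide (y) x 270 deep x 180 mm high, with three tins inside. Origin: on the table, under the middle of the closed gate's plane; x points from the gate into the cage, y to the left (towards the hinge) as seen from the robot, z up. The cage has a mesh roof 180 mm above the table, behind the gate. All cage-frame points below are for gate shut, bolt home (all joints 0), in mm
- gate: blue framed mesh gate in the front (-x side) of the cage, 235 wide x 158 high x 16 mm thick, top edge at z 180. Its origin lies on the hinge axis at table height, cage frame (0, 120, 0); its -y axis runs along the gate from the hinge to the free edge; it is parallel to the cage frame when shut. It carries the bolt
- gate_swing (a joint): gate's swing about its upright hinge, rad: 0 shut, grows as the free edge comes out to cage -x (clockwise seen from above), up to 1.3. The free edge is 235 mm from the hinge, so a gap of 80 mm is 0.34 rad. A closing spring pulls it shut from any angle (0.24 Nm when shut, 0.51 Nm at 0.34 rad)
- gate_hinge (a point): point on the hinge axis, cage frame (0, 120, 155)
- gate_stile (a point): top of the gate's free stile (22 mm wide), cage frame (0, -104, 180)
- bolt: steel barrel bolt on the outer face of the gate: round bar 12 mm thick along y, 178 long, with a drop nose at its -y end (11 mm long, reaching 15 mm below the bar's axis) and a red upright knob. Its origin is on the bar's axis under the knob, cage frame (-24, -60, 155). It moves with the gate; two steel straps, their tops at z 181, stand 28 mm to the right and 80 mm to the left of the knob when bolted home
- bolt_knob (a point): middle of the red knob: an upright cylinder 18 mm in diameter and 45 mm tall, this point 51 mm above the bolt's axis (cage frame (-24, -60, 206) when home; knob from z 179 to 224). All other parts here end below z 183, so it can be pinched from above
- bolt_nose (a point): underside of the bolt's drop nose, middle, cage frame (-24, -152, 140)
- bolt_draw (a joint): how far the bolt is drawn along the gate towards the hinge (cage +y when shut), m: 0 home, stop at 0.048; starts between 0 and 0.005. About 1.5 N of friction, no spring. The nose meets the lip after about 0.008 unless lifted; from 0.026 it is past the lip and may be lowered; beyond 0.036 it is clear of the keeper and the gate can open
- bolt_lift (a joint): how far the bolt is lifted in its worn straps, m: 0 sagged (rest), stop at 0.016. Its weight of about 1.4 N drops it back. The nose clears the lip from 0.0075 up
- keeper_lip (a point): top edge of the keeper's bent-up brass lip, cage frame (-24, -135, 147), 7 mm above the bottom of the sagged nose. The keeper is an open-topped brass channel on the right-hand post (cage y -125 to -161); its front wall (top at z 176) stops the bolt, and so the gate, from coming out
- screwdriver: loose screwdriver with orange handle lying on the table in front and to the right of the cage; leave it alone
- mug: loose blue mug, 80 mm across and 90 mm tall, left of the cage; origin under its centre; leave it alone
- jar: loose amber jar with steel lid, 60 mm across and 75 mm tall, right of the cage; origin under its centre; leave it alone

How it is judged:
By the outcome, as a careful person would: the job done as asked, in the order asked, and still so for the second after the job is handed in, while the arm keeps its last pose, push and grip.
It also fails if it takes over 32 s, if anything falls off the work surface, if the arm or the gripper's body presses on something with over 40 N, if the wrist force passes 120 N, or if a joint passes its speed limit or range.

## Robot

A 6-joint arm with a two-finger parallel gripper is mounted at the origin on the work surface. World frame = base frame: x ahead of the robot, y to its left, z up, the work surface at z = 0. Lengths are in m, angles in rad, forces in N, time in s.
With the tool pointing down it reaches from about 0.325 to 0.925 m from the base axis. Payload 3.1 kg.
Tool frame: the origin (TCP) lies at the very end of the fingers, on their centre line; the grasp point (between the pads) lies 19 mm behind it; z points along the fingers, x is the direction in which the jaws open and shut, and the axes are right-handed (so a half turn about z gives the same grasp; the last joint's range is limited). The gripper opens to 85 mm and grips with 20 to 120 N. Pads are 22 mm wide; open, the fingers measure 114 mm over their backs; the gripper's body (76 mm by 85 mm) begins 54 mm behind the grasp point. The pads swing forward as they close: fully open they stand 13 mm farther back than shut.
Start: joints at [-1.322, 0.217, 1.613, -0, 1.311, -0.112], TCP at [0.221, -0.585, 0.231] pointing down, gripper open.
Joint ranges: [-2.75, 2.75], [-0.78, 2.1], [0.31, 2.55], [-1.13, 4.27], [0.13, 2.63], [-2.58, 2.58]. Speed limits (rad/s): [2.79, 2.79, 3.14, 3.14, 3.14, 3.14].

## Interface

Orientations are given as a unit quaternion [x, y, z, w].
In Python, from station import sense, vision, close_job gives the robot as it stands. The module is installed in compiled form; this text tells all that it offers.
- The arm moves only by the tool servo_tool, never from a script. Its argument "steps" is text: rows parted by semicolons, each of 7 numbers parted by spaces: the shift along the tool's x, y, z in mm, then the turn, a rotation vector about the tool's x, y, z in degrees, then the closure, from 0 (fully open) to 1 (shut). A call has 1 to 12 rows; each row shifts and turns the commanded pose from where the row before left it, along the tool's axes as they then stand; what a row does not reach is not made up. A row lasts 1/8 s, in which the tool goes at most 62.5 mm and 10.7 degrees, less where a joint would pass 70% of its speed; a pose out of reach is approached as far as the arm can. A call with a gripper value outside its range is refused whole. The fingers move at their own pace and stop on an object; "grip_force" is the grip in N (left out, the last holds). Time passes only in rows, so rows that do not move let the fingers close. It gives the time, the measured TCP pose, the force and the opening at its end, in the units of the state.
- sense(): the state, without advancing time (a new reading comes with each control period).
- vision.camera(name): name is "scene" or "top" or "wrist"; returns a dict with "pixels" (384x512x3 uint8, red, green, blue), "mtx" (3x3 intrinsics, pixels), "extrinsics" (4x4, takes a point from camera to world coordinates). Camera axes: x right, y up, looking along -z (the intrinsics and any distortion apply to the point x, -y, -z); pixel columns grow to the right and rows downward; lengths in m; the calibration is good to about 2 mm. A picture is of the moment at which its call begins. There is no depth.
- close_job(): hands the job in, once; it reports no verdict.
Trained networks look in a picture, given as the dict that the camera call returned (one of the last four; its "shot" number tells which), for a name from the list of things; names that differ only in an ending like _2 or _b are one class to them, and where a whole thing is asked for, a point or a joint stands for the part that bears it (a point fixed in the world has none). Each returns a list of dicts, best first, with "score" (0 to 1); they miss things now and then, are a little off and sometimes report something else, mostly with a low value. They report only what shows in the picture. A call takes as long as a camera call.
- vision.regions_of(picture, target): "pixels" (384x512 bool, what is visible of it) and "bbox" ([left, top, width, height] in pixels, round what is visible of it).
- vision.pinpoint(picture, target): "pixel" ([row, column] in pixels: a listed point, or the origin of a listed thing).
The state is a dict: "clock": time; "joint_pos": joint angles; "joint_velocities": joint speeds; "joint_efforts": joint torques, N m; "position": TCP position; "ee_rot": TCP orientation; "wrist_force": force on the tool from outside, world axes, zero at the start; "wrist_torque": the same for the moment, N m; "grip_width": opening from 0.0 (shut) to 1.0 (fully open).
Only numpy, scipy, OpenCV 4.12 (cv2) and the standard library are available. Lean on these libraries where they do the work, as an engineer would, in place of code of your own. Each camera call takes 0.05 s, during which the arm holds its last target.

## Working session

There is one attempt and no reset: what is moved stays moved. The work goes in short steps, Python scripts to look and compute and a tool call to move; the robot and the scene stay as the last step left them, time stands still between calls to the robot, and variables do not carry over. Pictures are saved under pics/ and viewed, and the job is handed in when it is done.

Besides the shell and the picture viewer there is one more tool, called by a JSON object that holds its "op" and its "data", one argument or row to a line. servo_tool: Moves the arm, as the interface text tells. Its arguments: {"type":"object","properties":{"steps":{"type":"string"},"grip_force":{"type":"number"}},"required":["steps"]}

```bash
mkdir -p pics; cat > h.py <<'E'
import numpy as np, cv2
from station import sense, vision, close_job
def snap(name,fn=None):
    p=vision.camera(name)
    if fn: cv2.imwrite('pics/'+fn,cv2.cvtColor(p['pixels'],cv2.COLOR_RGB2BGR))
    return p
def ray(p,rc):
    K=np.array(p['mtx']);E=np.array(p['extrinsics'])
    r,c=rc
    d=np.linalg.solve(K,[c,r,1.]); d=np.array([d[0],-d[1],-d[2]])
    return E[:3,3],E[:3,:3]@d
def atz(p,rc,z):
    o,d=ray(p,rc); return o+d*(z-o[2])/d[2]
def tri(obs):
    A=np.zeros((3,3));b=np.zeros(3)
    for p,rc in obs:
        o,d=ray(p,rc);d=d/np.linalg.norm(d);M=np.eye(3)-np.outer(d,d);A+=M;b+=M@o
    return np.linalg.solve(A,b)
def proj(p,X):
    K=np.array(p['mtx']);E=np.array(p['extrinsics'])
    v=E[:3,:3].T@(np.asarray(X)-E[:3,3]);v=K@[v[0],-v[1],-v[2]];return v[1]/v[2],v[0]/v[2]
E
python3 - <<'E'
from h import *
np.set_printoptions(precision=4,suppress=True)
s=sense();print(s)
P={n:snap(n,n+'0.png') for n in ('scene','top')}
for n,p in P.items(): print(n,p.keys(),p['mtx'],p['extrinsics'])
zs=dict(gate_hinge=.155,gate_stile=.18,bolt_knob=.206,keeper_lip=.147,bolt_nose=.14,cage=0,gate=0,bolt=.155,mug=0,jar=0)
for t,z in zs.items():
    o=[]
    for n in P:
        r=vision.pinpoint(P[n],t)
        if r: print(t,n,r[0]['score'],np.round(r[0]['pixel'],1),atz(P[n],r[0]['pixel'],z)); o.append((P[n],r[0]['pixel']))
    if len(o)==2: print('   tri',tri(o))
E
```

```text
{'clock': 0.0, 'joint_pos': array([-1.3222,  0.2177,  1.6149, -0.    ,  1.3113, -0.1122]), 'joint_velocities': array([ 0.0001, -0.0003,  0.0002,  0.0009, -0.0001,  0.    ]), 'joint_efforts': array([  0.0011, -39.6849, -30.3849,  -0.    ,   0.0099,  -0.    ]), 'position': array([ 0.2204, -0.584 ,  0.23  ]), 'ee_rot': array([ 0.8225, -0.5688, -0.0009, -0.0008]), 'wrist_force': array([-0.4095, -0.4252,  0.9945]), 'wrist_torque': array([-0.045 , -0.0541,  0.0053]), 'grip_width': 1.000706358990125}
scene dict_keys(['pixels', 'mtx', 'extrinsics', 'shot']) [[422.1496   0.     255.383 ]
 [  0.     422.1496 195.8941]
 [  0.       0.       1.    ]] [[ 0.0692 -0.9422  0.3279  0.8335]
 [ 0.9976  0.0649 -0.0241  0.032 ]
 [ 0.0014  0.3288  0.9444  1.0102]
 [ 0.      0.      0.      1.    ]]
top dict_keys(['pixels', 'mtx', 'extrinsics', 'shot']) [[420.3994   0.     246.3101]
 [  0.     420.3994 192.2953]
 [  0.       0.       1.    ]] [[ 0.0082  0.9858 -0.1674  0.3769]
 [-0.9996  0.0036 -0.0279  0.0353]
 [-0.0269  0.1676  0.9855  1.1274]
 [ 0.      0.      0.      1.    ]]
gate_hinge scene 0.73 [19
[... 731 characters left out ...]
1535]
cage scene 0.71 [229.8 230.1] [ 0.5667 -0.0105  0.    ]
cage top 0.96 [194.4 273.3] [ 0.5629 -0.0061  0.    ]
   tri [ 0.5644 -0.0087 -0.0087]
gate scene 0.73 [213.3 273.9] [0.5318 0.1007 0.    ]
gate top 0.67 [207.2 231.9] [0.5274 0.1059 0.    ]
   tri [ 0.5287  0.104  -0.0103]
bolt scene 0.7 [207.9 199.5] [ 0.5553 -0.0665  0.155 ]
bolt top 0.97 [185.8 305.5] [ 0.5581 -0.0759  0.155 ]
   tri [ 0.5569 -0.0705  0.1605]
mug scene 0.64 [183.7 320.4] [0.4612 0.2261 0.    ]
mug top 0.93 [224.7 187.7] [0.4793 0.2245 0.    ]
   tri [0.4757 0.2182 0.0395]
jar scene 0.92 [269.4 142.3] [ 0.6496 -0.2245  0.    ]
jar top 0.77 [161.2 353.4] [ 0.6558 -0.2253  0.    ]
   tri [ 0.6522 -0.2214  0.0144]
```

View images.

View pics/scene0.png

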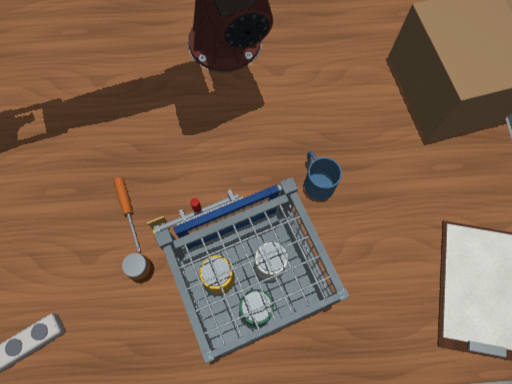

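View pics/top0.png

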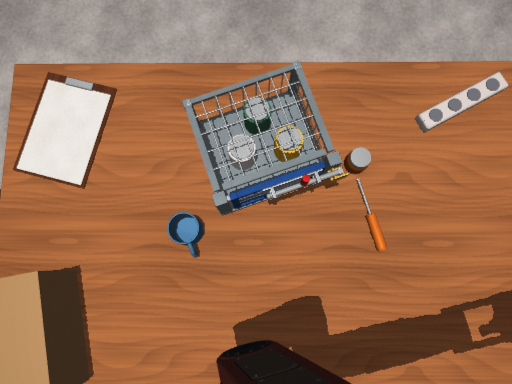

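```bash
python3 - <<'E'
from h import *
from scipy.optimize import least_squares
np.set_printoptions(precision=4,suppress=True)
P={n:snap(n) for n in ('scene','top')}
pts=dict(gate_hinge=(0,120,155),gate_stile=(0,-104,180),bolt_knob=(-24,-60,206),keeper_lip=(-24,-135,147),bolt_nose=(-24,-152,140),cage=(0,0,0),gate=(0,120,0),bolt=(-24,-60,155))
obs=[]
for n in P:
  for t in pts:
    r=vision.pinpoint(P[n],t)
    if r: obs.append((n,t,r[0]['pixel'],r[0]['score']))
def W(t,q):
    x,y,th,d=q; c,s=np.cos(th),np.sin(th); a=np.array(pts[t])/1000.
    if t.startswith('bolt'): a=a+[0,d,0]
    return np.array([x+c*a[0]-s*a[1],y+s*a[0]+c*a[1],a[2]])
def f(q): return np.concatenate([(np.array(proj(P[n],W(t,q)))-rc)*sc for n,t,rc,sc in obs]+[[(q[3]-.0025)*400]])
r=least_squares(f,[.565,0,.34,.0],loss='soft_l1')
print(r.x,np.degrees(r.x[2]))
for n,t,rc,sc in obs: print(n,t,np.round(np.array(proj(P[n],W(t,r.x)))-rc,1),sc)
print('knob',W('bolt_knob',r.x))
# red knob blob
for n in P:
  m=vision.regions_of(P[n],'bolt_knob')
  im=P[n]['pixels'].astype(int); red=(im[...,0]>120)&(im[...,1]<70)&(im[...,2]<70)
  ys,xs=np.nonzero(red);print(n,len(ys),ys.min(),ys.max(),xs.min(),xs.max(),'proj top/bot',proj(P[n],W('bolt_knob',r.x)+[0,0,.018]),proj(P[n],W('bolt_knob',r.x)-[0,0,.027]))
  print(m and (m[0]['bbox'],m[0]['score']))
E
```

```text
[ 0.5642 -0.0096  0.3488  0.0048] 19.98566296495544
scene gate_hinge [-0.9 -0.1] 0.69
scene gate_stile [ 0.  -0.3] 0.63
scene bolt_knob [-0.  -0.4] 0.63
scene keeper_lip [ 0.8 -2.4] 0.71
scene bolt_nose [-3.8  1.4] 0.7
scene gate [-3.   2.8] 0.67
scene bolt [-0.2 -3.2] 0.6
top gate_hinge [-1.  0.] 0.62
top gate_stile [-1.3 -0.3] 0.7
top bolt_knob [ 1.3 -0.2] 0.72
top keeper_lip [ 0.7 -2.4] 0.59
top bolt_nose [-0.5  1.6] 0.56
top cage [-0.6 -0.7] 0.9
top gate [-0.8 -0.5] 0.57
top bolt [-1.3  1. ] 0.77
knob [ 0.5605 -0.0696  0.206 ]
scene 66 180 213 123 198 proj top/bot (np.float64(199.91616185182775), np.float64(193.61401468684392)) (np.float64(206.88250165767352), np.float64(196.59360315292938))
([156.7, 194.2, 83.1, 35.1], 0.63)
top 74 174 250 302 378 proj top/bot (np.float64(178.92492393909586), np.float64(306.15271384097707)) (np.float64(182.83539620645294), np.float64(303.923503794812))
([269.8, 169.7, 74.0, 30.2], 0.77)
```

The cage, gate, red knob (scene row 204, col 195; top row 180, col 305), mug, jar and screwdriver are all visible. The fitted cage pose is x 0.564, y -0.010, yaw 20°, and it fits the network points within about 3 px. The tool's x axis is already nearly along the bolt, so I'll fly over the knob high up.

{"op": "servo_tool", "data": {
  "steps": "-30 -41.5 -6 0 0 0 0;-30 -41.5 -6 0 0 0 0;-30 -41.5 -6 0 0 0 0;-30 -41.5 -6 0 0 0 0;-30 -41.5 -6 0 0 0 0;-30 -41.5 -6 0 0 0 0;-30 -41.5 -6 0 0 0 0;-30 -41.5 -6 0 0 0 0;-30 -41.5 -6 0 0 0 0;-30 -41.5 -6 0 0 0 0;-30 -41.5 -6 0 0 0.6 0;-30 -41.5 -6 0 0 0 0",
  "grip_force": 40
}}

```text
clock: 3.6
position: [0.5608, -0.0709, 0.3038]
ee_rot: [0.82, -0.573, 0.0, -0.0]
wrist_force: [0.8, -0.2, 0.1]
grip_width: 1.0
```

```bash
cat >> h.py <<'E'
from scipy.spatial.transform import Rotation as R
CX,CY,TH=0.5642,-0.0096,np.radians(20)
def c2w(a):
    c,s=np.cos(TH),np.sin(TH);return np.array([CX+c*a[0]-s*a[1],CY+s*a[0]+c*a[1],a[2]])
def w2c(w):
    c,s=np.cos(TH),np.sin(TH);x,y=w[0]-CX,w[1]-CY;return np.array([c*x+s*y,-s*x+c*y,w[2]])
def stat():
    s=sense();M=R.from_quat(s['ee_rot']).as_matrix()
    print('t %.2f'%s['clock'],'cage mm',np.round(w2c(s['position'])*1000,1),'yawx %.1f'%np.degrees(np.arctan2(M[1,0],M[0,0])),'tilt',np.round(M[:2,2],3),'Fcage',np.round(R.from_euler('z',-TH).apply(s['wrist_force']),1),'T',np.round(s['wrist_torque'],2),'g %.3f'%s['grip_width'],'j',np.round(s['joint_pos'],2))
    return s,M
def delta(tgt):
    s,M=stat();print('tool delta mm',np.round(M.T@(np.asarray(tgt)-s['position'])*1000,1))
E
python3 - <<'E'
from h import *
np.set_printoptions(precision=4,suppress=True)
P={n:snap(n,n+'1.png') for n in ('wrist','top','scene')}
delta(c2w([-.024,-.055,.187]))
o=[]
for n in P:
  for t in ('bolt_knob','gate_stile','gate_hinge'):
    r=vision.pinpoint(P[n],t)
    if r: print(n,t,r[0]['score'],r[0]['pixel'],w2c(atz(P[n],r[0]['pixel'],dict(bolt_knob=.206,gate_stile=.18,gate_hinge=.155)[t])))
E
```

```text
t 3.75 cage mm [-23.9 -56.2 303.7] yawx -69.7 tilt [ 0.001 -0.   ] Fcage [-0.7  0.   0.5] T [-0.04  0.05  0.03] g 0.999 j [-0.25  0.04  1.68 -0.    1.43  0.97]
tool delta mm [ -1.2   0.2 116.7]
wrist bolt_knob 0.73 [188.4, 257.6] [-0.0218 -0.0576  0.206 ]
wrist gate_stile 0.84 [156.7, 309.9] [ 0.0008 -0.1046  0.18  ]
wrist gate_hinge 0.58 [150.3, 75.6] [0.0027 0.1201 0.155 ]
top bolt_knob 0.77 [178.0, 306.0] [-0.0192 -0.0588  0.206 ]
top gate_stile 0.7 [168.2, 317.9] [-0.003  -0.0973  0.18  ]
top gate_hinge 0.61 [227.5, 186.8] [-0.0273  0.2335  0.155 ]
scene bolt_knob 0.61 [203.9, 196.9] [-0.0202 -0.0522  0.206 ]
scene gate_hinge 0.97 [192.2, 275.8] [0.0058 0.1126 0.155 ]
```

View pics/wrist1.png

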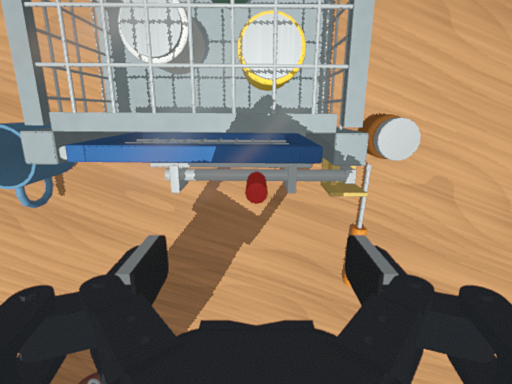

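The wrist view shows the red knob (row 187, col 256) centred between the open fingers, and its stile and hinge points agree with the fit to about 2 mm. I'll descend around the knob.

{"op": "servo_tool", "data": {
  "steps": "1 -1 20 0 0 0.3 0;0 0 25 0 0 0 0;0 0 25 0 0 0 0;0 0 25 0 0 0 0;0 0 14 0 0 0 0;0 0 6 0 0 0 0;0 0 0 0 0 0 0"
}}

```text
clock: 5.08
position: [0.5613, -0.0731, 0.1882]
ee_rot: [0.818, -0.575, -0.0, 0.0]
wrist_force: [0.7, 0.2, -0.5]
grip_width: 1.0
```

```bash
python3 - <<'E'
from h import *
stat()
p=snap('wrist','wrist2.png');snap('scene','scene2.png')
r=vision.pinpoint(p,'bolt_knob')
if r: print(r[0],w2c(atz(p,r[0]['pixel'],.206)))
E
```

```text
t 5.08 cage mm [-24.4 -58.7 188.2] yawx -70.2 tilt [-0.  0.] Fcage [ 0.7 -0.  -0.5] T [0.01 0.03 0.01] g 1.000 j [-0.25  0.13  1.79  0.    1.21  0.97]
{'pixel': [248.6, 253.3], 'score': 0.77} [-0.0196103  -0.05728175  0.206     ]
```

View pics/wrist2.png

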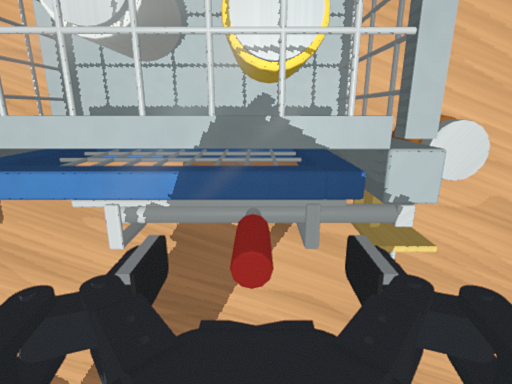

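The knob (rows 215–287, col 253) stands between the fingers, about 2–3 mm towards the cage from the pad centre. I'll shift slightly and close.

{"op": "servo_tool", "data": {
  "steps": "-1 -2.5 0 0 0 0 0;0 0 0 0 0 0 1;0 0 0 0 0 0 1;0 0 0 0 0 0 1;0 0 0 0 0 0 1;0 0 0 0 0 0 1;0 0 0 0 0 0 1",
  "grip_force": 40
}}

```text
clock: 6.1
position: [0.563, -0.0712, 0.1883]
ee_rot: [0.818, -0.575, -0.0, 0.0]
wrist_force: [-0.6, -0.6, -0.0]
grip_width: 0.198
```

```bash
python3 - <<'E'
from h import *
stat()
p=snap('wrist','wrist3.png')
E
```

```text
t 6.10 cage mm [-22.2 -57.5 188.3] yawx -70.2 tilt [-0.001  0.   ] Fcage [-0.7 -0.4 -0. ] T [0.1  0.21 0.06] g 0.198 j [-0.25  0.14  1.79 -0.    1.22  0.98]
```

View pics/wrist3.png

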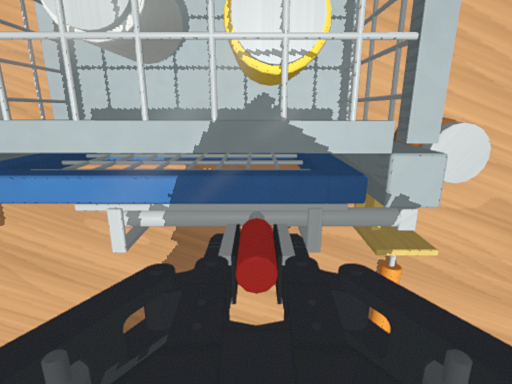

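The knob is gripped between the pads (row 250, col 257; opening 16.8 mm against an 18 mm knob). I'll lift about 11.5 mm straight up first.

{"op": "servo_tool", "data": {
  "steps": "0 0 -3 0 0 0 1;0 0 -3 0 0 0 1;0 0 -3 0 0 0 1;0 0 -2.5 0 0 0 1;0 0 0 0 0 0 1"
}}

```text
clock: 6.78
position: [0.5631, -0.0712, 0.2]
ee_rot: [0.818, -0.575, -0.0, 0.0]
wrist_force: [-0.7, 0.6, -1.1]
grip_width: 0.2
```

```bash
python3 - <<'E'
from h import *
stat()
p=snap('wrist','wrist4.png')
E
```

```text
t 6.78 cage mm [-22.1 -57.5 200. ] yawx -70.2 tilt [-0.  0.] Fcage [-0.4  0.8 -1.1] T [0.08 0.28 0.04] g 0.200 j [-0.25  0.12  1.78  0.    1.24  0.98]
```

View pics/wrist4.png

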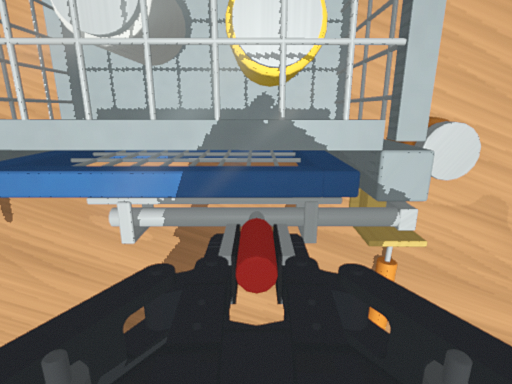

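The knob kept its place in the fingers while the gate dropped in the view and the bar stayed put, so the bolt rose with the hand (about 1.1 N down). Next, draw it along -x of the tool.

{"op": "servo_tool", "data": {
  "steps": "-4 0 0 0 0 0 1;-4 0 0 0 0 0 1;-4 0 0 0 0 0 1;-4 0 0 0 0 0 1;-4 0 0 0 0 0 1;-4 0 0 0 0 0 1"
}}

```text
clock: 7.58
position: [0.555, -0.0484, 0.1998]
ee_rot: [0.818, -0.575, -0.0, 0.0]
wrist_force: [-0.7, -2.6, -0.8]
grip_width: 0.199
```

```bash
python3 - <<'E'
from h import *
stat()
E
```

```text
t 7.58 cage mm [-22.  -33.3 199.8] yawx -70.2 tilt [-0. -0.] Fcage [-1.6 -2.2 -0.8] T [-0.46  0.28  0.08] g 0.199 j [-0.21  0.1   1.8  -0.    1.23  1.01]
```

{"op": "servo_tool", "data": {
  "steps": "-4 0 0 0 0 0 1;-4 0 0 0 0 0 1;-4 0 0 0 0 0 1;-4 0 0 0 0 0 1;-2 0 0 0 0 0 1;0 0 0 0 0 0 1"
}}

```text
clock: 8.32
position: [0.5488, -0.0312, 0.1997]
ee_rot: [0.818, -0.575, -0.0, -0.0]
wrist_force: [-2.2, -0.6, -0.8]
grip_width: 0.2
```

```bash
python3 - <<'E'
from h import *
stat()
E
```

```text
t 8.32 cage mm [-21.9 -15.1 199.7] yawx -70.2 tilt [-0.001  0.001] Fcage [-2.3  0.2 -0.8] T [-0.21  0.32  0.09] g 0.200 j [-0.18  0.09  1.82  0.    1.23  1.04]
```

{"op": "servo_tool", "data": {
  "steps": "-1.5 0 0 0 0 0 1;-1 0 0 0 0 0 1"
}}

```text
clock: 8.57
position: [0.5481, -0.0294, 0.1997]
ee_rot: [0.818, -0.575, -0.0, 0.0]
wrist_force: [-1.6, -3.2, -1.9]
grip_width: 0.2
```

{"op": "servo_tool", "data": {
  "steps": "-1 0 0 0 0 0 1;0 0 0 0 0 0 1"
}}

```text
clock: 8.82
position: [0.5481, -0.0291, 0.1999]
ee_rot: [0.818, -0.575, 0.001, 0.0]
wrist_force: [-1.4, -3.6, -0.9]
grip_width: 0.198
```

```bash
python3 - <<'E'
from h import *
stat()
snap('wrist','wrist5.png')
E
```

```text
t 8.82 cage mm [-21.8 -12.8 199.9] yawx -70.2 tilt [ 0.001 -0.002] Fcage [-2.6 -2.9 -0.9] T [-0.88  0.2   0.12] g 0.198 j [-0.18  0.08  1.82 -0.    1.23  1.05]
```

View pics/wrist5.png

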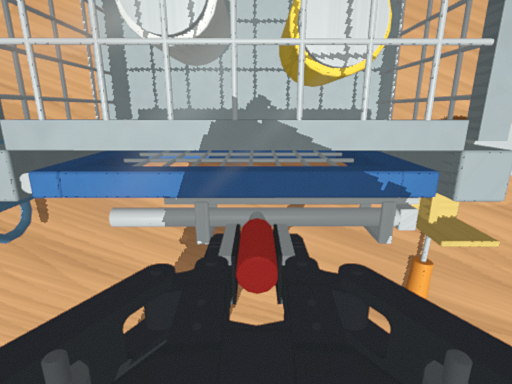

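{"op": "servo_tool", "data": {
  "steps": "-1 0 0 0 0 0 1;0 0 0 0 0 0 1;0 0 0 0 0 0 1"
}}

```text
clock: 9.25
position: [0.548, -0.0289, 0.2001]
ee_rot: [0.818, -0.575, 0.001, 0.001]
wrist_force: [-1.2, -6.2, -1.8]
grip_width: 0.201
```

```bash
python3 - <<'E'
from h import *
stat()
E
```

```text
t 9.25 cage mm [-21.8 -12.7 200.1] yawx -70.2 tilt [ 0.001 -0.003] Fcage [-3.3 -5.4 -1.8] T [-1.24  0.13  0.05] g 0.201 j [-0.18  0.08  1.82 -0.    1.23  1.05]
```

The bolt is at its stop: at y ≈ -12.7 the force climbs to 5.4 N with no further motion, and the drawn length is about 48 mm. I'll ease the push and lower the bolt, since the nose is well past the lip.

{"op": "servo_tool", "data": {
  "steps": "0.8 0 2 0 0 0 1;0 0 3 0 0 0 1;0 0 3 0 0 0 1;0 0 2.5 0 0 0 1;0 0 0 0 0 0 1"
}}

```text
clock: 9.88
position: [0.5481, -0.0291, 0.1893]
ee_rot: [0.818, -0.575, 0.001, 0.0]
wrist_force: [-1.2, -5.5, -2.1]
grip_width: 0.199
```

```bash
python3 - <<'E'
from h import *
stat()
snap('wrist','wrist6.png')
E
```

```text
t 9.88 cage mm [-21.8 -12.8 189.3] yawx -70.2 tilt [ 0.001 -0.002] Fcage [-3.  -4.7 -2.1] T [-0.98  0.18  0.1 ] g 0.199 j [-0.18  0.1   1.83 -0.    1.21  1.05]
```

View pics/wrist6.png

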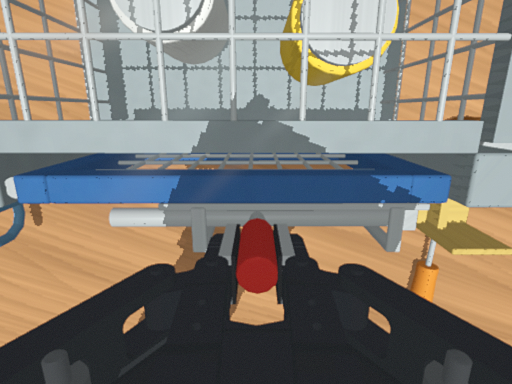

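The bolt is drawn (bar end at col 413, short of the brass keeper from col 418) and lowered. Now swing the hand about the hinge.

{"op": "servo_tool", "data": {
  "steps": "-0.4 2.25 0 0 0 1 1;-0.4 2.25 0 0 0 1 1;-0.4 2.25 0 0 0 1 1;-0.4 2.25 0 0 0 1 1;-0.4 2.25 0 0 0 1 1"
}}

```text
clock: 10.55
position: [0.5377, -0.0304, 0.1901]
ee_rot: [0.792, -0.611, 0.002, -0.001]
wrist_force: [0.9, -4.8, -2.0]
grip_width: 0.195
```

```bash
python3 - <<'E'
from h import *
stat()
snap('wrist','wrist7.png')
E
```

```text
t 10.55 cage mm [-32.  -10.5 190.1] yawx -75.3 tilt [ 0.003 -0.001] Fcage [-0.8 -4.9 -2. ] T [-0.9  -0.18  0.22] g 0.195 j [-0.19  0.07  1.86 -0.    1.21  1.13]
```

View pics/wrist7.png

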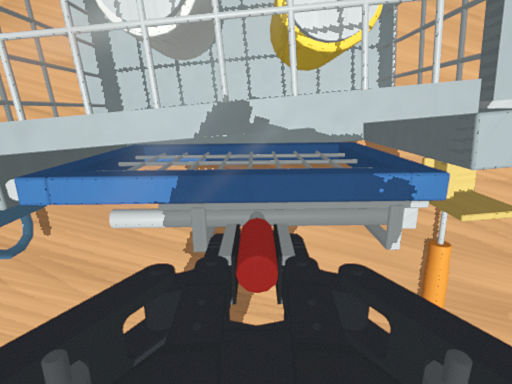

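The gate is following: the hand and blue frame stay aligned while the cage front tilts in the view. Continue to just short of the full angle.

{"op": "servo_tool", "data": {
  "steps": "-0.85 4.6 0 0 0 2 1;-0.85 4.6 0 0 0 2 1;-0.85 4.6 0 0 0 2 1;-0.85 4.6 0 0 0 2 1;-0.85 4.6 0 0 0 2 1;-0.85 4.6 0 0 0 2 1;-0.6 3.45 0 0 0 1.5 1;0 0 0 0 0 0 1"
}}

```text
clock: 11.6
position: [0.5053, -0.0291, 0.1897]
ee_rot: [0.715, -0.699, 0.001, -0.0]
wrist_force: [1.9, -4.5, -1.2]
grip_width: 0.198
```

```bash
python3 - <<'E'
from h import *
stat()
P={n:snap(n,n+'8.png') for n in ('wrist','top','scene')}
h=np.array([0,.12])
for n in P:
  for t,z in (('gate_stile',.18),('gate_hinge',.155),('bolt_knob',.206)):
    r=vision.pinpoint(P[n],t)
    if r:
      c=w2c(atz(P[n],r[0]['pixel'],z)); v=c[:2]-h
      print(n,t,r[0]['score'],np.round(r[0]['pixel'],1),np.round(c*1000,1),'ang',np.arctan2(-v[0],-v[1]),'r',np.linalg.norm(v))
s=sense();c=w2c(s['position'])[:2]-h;print('tcp ang',np.arctan2(-c[0],-c[1])-np.arctan2(.0218,.1328),np.linalg.norm(c))
E
```

```text
t 11.60 cage mm [-62.    1.8 189.7] yawx -88.7 tilt [ 0.001 -0.   ] Fcage [ 0.3 -4.9 -1.2] T [-0.88 -0.27  0.11] g 0.198 j [-0.2   0.    1.93 -0.    1.21  1.35]
wrist gate_stile 0.63 [185.8 430.7] [-65.5 -93.8 180. ] ang 0.297416459553094 r 0.22366644561006505
wrist gate_hinge 0.78 [178.8  39.3] [  4.3 118.8 155. ] ang -1.2986779648063072 r 0.004439688799162805
wrist bolt_knob 0.6 [253.3 257.6] [-60.6   0.7 206. ] ang 0.4703354406748197 r 0.13379231142042036
top gate_hinge 0.64 [202.7 227.4] [ -4.3 125.5 155. ] ang 2.4824989434487192 r 0.006967040381279034
scene gate_stile 0.75 [196.1 172.2] [-66.2 -93.  180. ] ang 0.30149718073745296 r 0.2230155693041675
scene gate_hinge 0.94 [189.9 277.9] [  2.9 119.  155. ] ang -1.2243160537601638 r 0.003048573152006784
scene bolt_knob 0.9 [175.2 216.8] [-61.3   7.7 206. ] ang 0.4998000690136177 r 0.12798913158794617
tcp ang 0.3191701769510822 0.1334863858495407
```

View pics/wrist8.png

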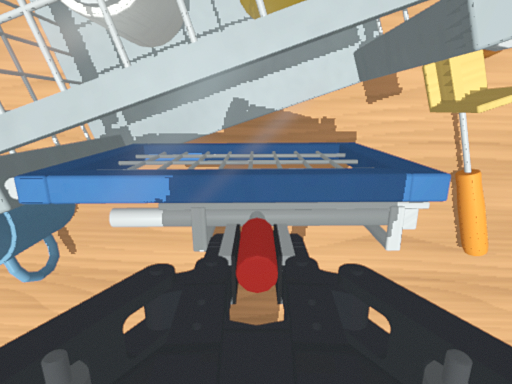

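View pics/scene8.png

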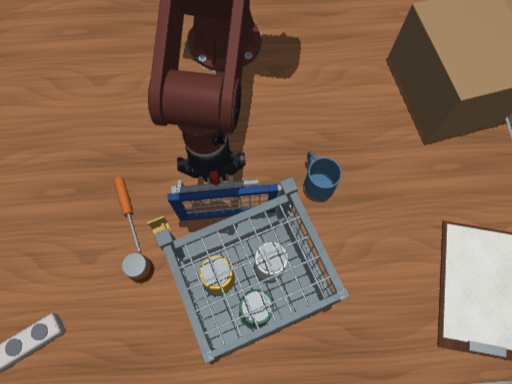

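The gate is open by about 0.32 rad (stile at scene row 196, col 172; mug, jar and screwdriver untouched). A last 1.5° brings it to the 80 mm gap.

{"op": "servo_tool", "data": {
  "steps": "-0.35 1.75 0 0 0 0.75 1;-0.3 1.7 0 0 0 0.75 1;0 0 0 0 0 0 1;0 0 0 0 0 0 1;0 0 0 0 0 0 1"
}}

```text
clock: 12.82
position: [0.502, -0.0285, 0.1895]
ee_rot: [-0.706, 0.708, -0.0, 0.0]
wrist_force: [1.3, -5.4, -0.9]
grip_width: 0.198
```

```bash
cat > m.py <<'E'
from h import *
import sys
from scipy.optimize import least_squares
k=sys.argv[1]
stat()
P={n:snap(n,n+k+'.png') for n in ('wrist','top','scene')}
h=np.array([0,.12])
for n in P:
  for t,z in (('gate_stile',.18),('gate_hinge',.155),('bolt_nose',.14),('mug',0),('jar',0)):
    r=vision.pinpoint(P[n],t)
    if r:
      X=atz(P[n],r[0]['pixel'],z);c=w2c(X)
      print(n,t,r[0]['score'],np.round(r[0]['pixel'],1),'cage',np.round(c*1000,1),'world',np.round(X[:2],3))
s=sense();c=w2c(s['position'])[:2]-h;print('tcp ang',np.arctan2(-c[0],-c[1])-np.arctan2(.0218,.1328),np.linalg.norm(c))
p=P['wrist'];im=cv2.cvtColor(p['pixels'],cv2.COLOR_RGB2HSV)
m=((im[...,0]>100)&(im[...,0]<125)&(im[...,1]>150)&(im[...,2]>40))
# front bottom edge of top rail, per column
pts=[]
for cc in range(60,430,5):
  rr=np.nonzero(m[165:215,cc])[0]
  if len(rr): pts.append(w2c(atz(p,(165+rr.max()+.5,cc),.180-.022)))
pts=np.array(pts);
a=np.polyfit(pts[:,1],pts[:,0],1);res=pts[:,0]-np.polyval(a,pts[:,1]);ok=abs(res)<.002
a=np.polyfit(pts[ok,1],pts[ok,0],1);print('rail angle',np.arctan(a[0]),ok.sum(),len(ok))
E
python3 m.py 9
```

```text
t 12.82 cage mm [-64.9   3.5 189.5] yawx -90.2 tilt [ 0.001 -0.   ] Fcage [-0.6 -5.5 -0.9] T [-0.88 -0.29  0.1 ] g 0.198 j [-0.2  -0.    1.94 -0.    1.21  1.38]
wrist gate_hinge 0.78 [178.8  38.1] cage [  4.6 119.3 155. ] world [0.528 0.104]
wrist bolt_nose 0.68 [207.8 393.8] cage [-95.5 -84.6 140. ] world [ 0.503 -0.122]
wrist mug 0.83 [202.   41.5] cage [-14.6 252.1   0. ] world [0.464 0.222]
wrist jar 0.64 [157.8 462.6] cage [-132.1 -218.8    0. ] world [ 0.515 -0.26 ]
top gate_hinge 0.56 [200.5 229.7] cage [ -1.2 118.7 155. ] world [0.522 0.102]
top mug 0.83 [228.7 186.9] cage [ -9.2 254.5   0. ] world [0.468 0.226]
top jar 0.79 [161.8 353.5] cage [  10.7 -233.6    0. ] world [ 0.654 -0.225]
scene gate_stile 0.65 [195.2 170.3] cage [-69.7 -95.9 180. ] world [ 0.532 -0.124]
scene gate_hinge 0.95 [186.7 277.5] cage [ -4.2 121.3 155. ] world [0.519 0.103]
scene bolt_nose 0.95 [188.7 174.2] cage [-96.7 -84.9 140. ] world [ 0.502 -0.122]
scene mug 0.63 [183.2 323. ] cage [-14.7 263.4   0. ] world [0.46  0.233]
scene jar 0.6 [269.2 138.8] cage [   2.9 -238.7    0. ] world [ 0.649 -0.233]
tcp ang 0.34566814303469084 0.13337207807069137
rail angle 0.34701591172227947 45 67
```

View pics/wrist9.png

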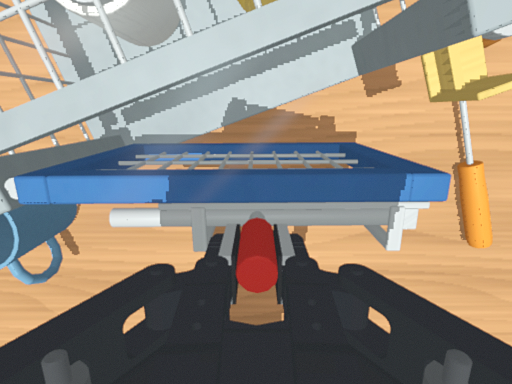

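View pics/top9.png

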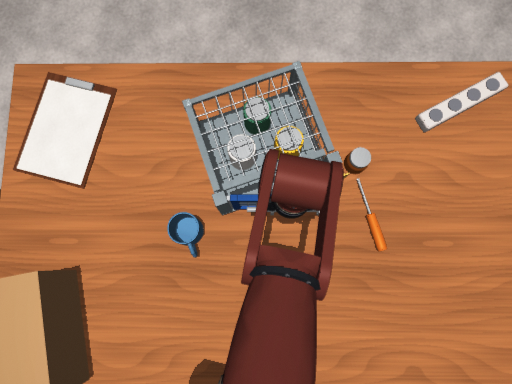

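Three measurements agree on the gap: the hand's swing since the gate was shut is 0.346 rad, its yaw change 0.349 rad and the rail seen in the wrist view 0.347 rad, or about 80–81 mm. The knob has not shifted in the pads. I'll confirm it is still, then hand in.

{"op": "servo_tool", "data": {
  "steps": "0 0 0 0 0 0 1;0 0 0 0 0 0 1;0 0 0 0 0 0 1;0 0 0 0 0 0 1"
}}

```text
clock: 14.22
position: [0.502, -0.0285, 0.1895]
ee_rot: [-0.706, 0.708, -0.0, 0.0]
wrist_force: [2.6, -3.7, -1.7]
grip_width: 0.199
```

```bash
python3 - <<'E'
from h import *
s,_=stat();print(np.abs(s['joint_velocities']).max())
print(close_job())
E
```

```text
t 14.22 cage mm [-64.9   3.5 189.5] yawx -90.2 tilt [ 0.001 -0.   ] Fcage [ 1.1 -4.4 -1.7] T [-0.92 -0.26  0.09] g 0.199 j [-0.2  -0.    1.94 -0.    1.21  1.38]
0.0012909854443876355
the job is handed in; nothing more can be done
None
```

The gate is ajar at about 80–81 mm and still held by the knob, with the bolt fully drawn. I handed the job in at 14.2 s of the 32 s allowed.

I pinched the red knob, lifted the bolt about 11.5 mm, and drew it about 45 mm to its stop. The force at the stop rose to about 5 N, and no jolt showed in the force readings near the lip. I then lowered the bolt and swung the gate about its hinge.

**Last checks:**
- **Gap:** the hand's swing gave 0.346 rad, its yaw change 0.349 rad, and the gate rail in the wrist view 0.347 rad.
- **Holding still:** joint speeds were about 0.001 rad/s and the knob had not shifted in the pads.
- **Forces:** wrist readings stayed under about 7 N whenever I read them.
- **Loose objects:** the screwdriver, mug and jar look unmoved in the pictures.

**Disagreements:**
- The networks' gate-stile point in the scene view gave only about 0.31 rad (roughly 72 mm), and the bolt-nose points about 0.335 rad. The stile is partly hidden by the gripper there, so I went with the three agreeing measurements.
- The wrist view put the jar far from where the other two cameras did. I ignored that as a false detection.

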